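# Put the hand stamp away under the sliding shutter

## Robot

A 7-joint arm with a two-finger parallel gripper is mounted at the origin on the work surface. World frame = base frame: x ahead of the robot, y to its left, z up, the work surface at z = 0. Lengths are in mm, angles in rad, forces in N, time in s.
With the tool pointing down it reaches from about 350 to 900 mm from the base axis. Payload 8.1 kg.
Tool frame: the origin (TCP) lies midway between the tips of the shut fingers; the grasp point (between the pads) lies 19 mm behind it; z points along the fingers, y is the line along which they close (so a half turn about z gives the same grasp; the last joint's range is limited). The gripper opens to 85 mm and grips with 20 to 120 N. Pads are 22 mm wide; open, the fingers measure 114 mm over their backs; the gripper's body (76 mm by 85 mm) begins 54 mm behind the grasp point. The pads swing forward as they close: fully open they stand 13 mm farther back than shut.
Start: joints at [-1.305, 0.434, 0.025, 1.573, -0.012, 1.134, -0.075], TCP at [225.338, 582.979, 231.323] pointing down, gripper open.
Joint ranges: [-2.62, 2.62], [-0.44, 2.09], [-1.27, 1.32], [0.08, 2.57], [-1.32, 4.46], [0.12, 2], [-2.74, 2.74]. Speed limits (rad/s): [2.22, 2.22, 3.01, 3.01, 3.14, 3.14, 3.14].

## Interface

Orientations are given as a unit quaternion [w, x, y, z].
In Python, from plant import bot, effector, planner, optics gives the robot as it stands. Calls block until the motion is done:
- bot.move_to(position, orientation): joint-space move of the TCP to a pose.
- bot.line_to(position, speed=150, frame=None): straight line of the TCP; frame=None keeps the orientation; speed is the mean speed in mm/s.
- bot.move_j(angles): joint-space move.
- effector.set_gripper(opening, grasp_force=None): opening from 0.0 (shut) to 1.0 (fully open); grasp_force is the grip in N (None keeps the last); returns when the fingers have stopped.
- bot.pause(seconds).
- planner.solve_ik(position, orientation): joint angles nearest the present ones, or None.
- bot.read_state(): the state.
- optics.camera(name): name is "side" or "top"; returns the picture (384x512x3 uint8, red, green, blue); there is no depth.
- optics.camera_info(name): a dict with "fx", "fy", "cx", "cy" (pixels), "extrinsics" (4x4, takes a point from world to camera coordinates). Camera axes: x right, y down, z forward; pixel columns grow to the right and rows downward; lengths in mm; the calibration is good to about 2 mm. A picture is of the moment at which its call begins. camera_info takes no time and is no camera call.
A pose or a line that the arm cannot do raises bot.PlanningError and nothing moves.
- bot.sign_off(): hands the job in; it is judged then, once.
The state is a dict: "time_s": time; "q": joint angles; "joint_vel": joint speeds; "tau": joint torques, N m; "position": TCP position; "tool_rot": TCP orientation; "ft_force": force on the tool from outside, world axes, zero at the start; "ft_torque": the same for the moment, N m; "gripper_width": opening from 0.0 (shut) to 1.0 (fully open); "finger_force": force on a finger pad.
Only numpy, scipy, OpenCV 4.12 (cv2) and the standard library are available. Lean on these libraries where they do the work, as an engineer would, in place of code of your own. Each camera call takes 0.05 s, during which the arm holds its last target. There are 200 camera calls.

## Task

Put the oblong hand stamp away in the plywood box: slide the box's handle-less shutter wide open by pressing lightly on it and dragging it, set the stamp down gently and upright on the floor of the compartment, and slide the shutter fully shut again. The shutter is thin, so press no harder than it takes to move it, do not let the stamp drop, and leave everything else where it is.

Things in the scene. Friction and masses are not known exactly. Their poses are not given: they have to be found in the camera images.
- crate: the plywood box, fixed to the table, 130 (x) x 300 (y) x 80 mm high, walls 8 mm; origin under its centre, z up. Its +y end, from box y = +15 mm on, is covered by a fixed deck level with the rim (z = 80 mm). The rest of its top (x -57 to 57, y -142 to +15 mm) is the compartment's opening, closed by the shutter
- compartment (a point): point on the compartment's floor (box x 0, y -86, z 6 mm), axes as the box's: the middle of the part that the open shutter uncovers, a good place for the middle of the stamp's underside. Inside, the compartment is 106 mm wide between the shutter's runners, from box y = -142 to +18 mm
- deck_edge (a point): middle of the deck's edge at rim height (box x 0, y +15, z 80 mm), axes as the box's. Between here and the -y end wall lies the shutter's top, a flat board 110 mm wide, 5 mm thick, without handle, sunk 4 to 16 mm below the rim: how deep differs each time and is not measured, find it by touch. On its felt runners it gives 1 mm per 15 N
- shutter (a joint): how far the shutter is open, m: 0 fully shut, 0.110 fully open. It moves along the box's +y, under the deck; its front edge is at box y = -141 mm + this value. Fully open, a strip from y = -31 to +15 mm stays in reach. Dragging it takes about 4 N, a little more when fast; it stays where left. More than 22 N on it cracks it
- stamp: the oblong wooden hand stamp, standing upright: rubber-faced foot 64 (x) x 44 (y) x 16 mm high, and on it a ridge grip 50 (x) x 14 (y) mm, from 16 to 42 mm height; origin under its centre. 75 to 155 g. Grip it by the ridge, across y
- round_stamp: a bystander: round wooden hand stamp with a mushroom grip, 52 mm across, 56 mm high; origin under its centre. Leave it alone
- brayer: a bystander: ink roller, rubber roll 36 mm across and 90 mm long with a wooden handle, about 175 mm long overall; origin on the surface under the roll, handle to its -x. Leave it alone
- cup: a bystander: white cup, 72 mm across, 90 mm high; origin under its centre
- glue: a bystander: white glue bottle, 60 mm across, 170 mm high; origin under its centre
- jar: a bystander: glass jar, 66 mm across, 65 mm high; origin under its centre
- ink_tin: a bystander: low steel tin, 44 mm across, 26 mm high, standing on the deck of the box; origin under its centre
- scraper: a bystander: spatula about 200 mm long lying on the table; origin near its middle, underneath
Not all that is in view belongs to the job. What is shaped like the stamp but green or purple is not meant.

How it is judged (in metres and radians):
On the way, in this order (a step that is already met when the one before it is completed fails the run):
1. the shutter is slid wide open (at least 85 mm), the stamp still outside (value of joint shutter above 0.085 m and horizontal distance between stamp and compartment above 0.12 m), for 0.2 s.
2. the stamp stands upright on the compartment's floor, let go, with the shutter still open (x of stamp in the frame of crate between -0.05 and 0.05 m and y of stamp in the frame of crate between -0.135 and 0.01 m and z of stamp in the frame of crate below 0.012 m and angle between stamp's own z axis and vertical below 0.15 rad and contact force between the fingers and stamp below 0.05 N and linear speed of stamp below 0.02 m/s and value of joint shutter above 0.04 m), for 0.3 s.
At the end, for the whole second after the job is handed in: the shutter is fully shut (within 4 mm), and the stamp stands upright (within 0.15 rad) and at rest on the floor of the compartment under it (value of joint shutter below 0.004 m and x of stamp in the frame of crate between -0.05 and 0.05 m and y of stamp in the frame of crate between -0.135 and 0.01 m and z of stamp in the frame of crate below 0.012 m and angle between stamp's own z axis and vertical below 0.15 rad and linear speed of stamp below 0.02 m/s); the robot touches nothing.
It fails at once if the shutter is pressed or pushed with more than 22 N (contact force between shutter and anything else above 22 N).
It fails at once if the stamp is dropped (moves faster than 0.45 m/s without being held) (contact force between the fingers and stamp below 0.05 N and linear speed of stamp above 0.45 m/s).
It fails at once if another thing on the table or box is moved by more than 25 mm (distance of any of round_stamp, brayer, cup, glue, jar, ink_tin, scraper from where it was at the start of the episode above 0.025 m).
It also fails if it takes over 67 s, if anything falls off the work surface, if the arm or the gripper's body presses on something with over 40 N, if the wrist force passes 120 N, or if a joint passes its speed limit or range.

## Working session

There is one attempt and no reset: what is moved stays moved. The work goes in short steps, each a Python script; the robot and the scene stay as the last script left them, time stands still between calls to the robot, and variables do not carry over. Pictures are saved under pics/ and viewed, at most 10 in all, crops included, and the job is handed in when it is done.

```bash
ls; mkdir -p pics; python3 - <<'E'
from plant import bot, effector, planner, optics
import cv2
for n in ("top","side"):
    cv2.imwrite(f"pics/{n}0.png",cv2.resize(optics.camera(n),(768,576),interpolation=cv2.INTER_CUBIC)[:,:,::-1])
    i=optics.camera_info(n); print(n,i)
s=bot.read_state(); print({k:s[k] for k in("time_s","position","tool_rot","ft_force","gripper_width")})
E
```

```text
pics
top {'fx': 381.2954678569843, 'fy': 381.2954678569843, 'cx': 255.87575004223245, 'cy': 188.31615266820566, 'extrinsics': array([[-9.53326185e-03, -9.99933309e-01, -6.51880553e-03,
         2.30662757e+01],
       [-9.71744699e-01,  1.08016674e-02, -2.35787116e-01,
         6.14164953e+02],
       [ 2.35841805e-01,  4.08679440e-03, -9.71782867e-01,
         9.68105518e+02],
       [ 0.00000000e+00,  0.00000000e+00,  0.00000000e+00,
         1.00000000e+00]])}
side {'fx': 351.2206491276853, 'fy': 351.2206491276853, 'cx': 251.73254189706668, 'cy': 190.28581459576864, 'extrinsics': array([[ 9.98623338e-01, -4.98663962e-02,  1.62717897e-02,
        -5.90894309e+02],
       [-1.98371594e-02, -6.46201575e-01, -7.62908915e-01,
         7.89931221e+01],
       [ 4.85583744e-02,  7.61535861e-01, -6.46301181e-01,
         1.08979385e+03],
       [ 0.00000000e+00,  0.00000000e+00,  0.00000000e+00,
         1.00000000e+00]])}
{'time_s': 0.1, 'position': array([225.18855894, 582.54854146, 230.62769465]), 'tool_rot': array([-6.27394804e-05,  1.83369943e-01,  9.83043741e-01, -6.81301567e-04]), 'ft_force': array([-0.65789168,  0.75133657, -0.03339119]), 'gripper_width': 1.0038471452753905}
```

View pics/top0.png

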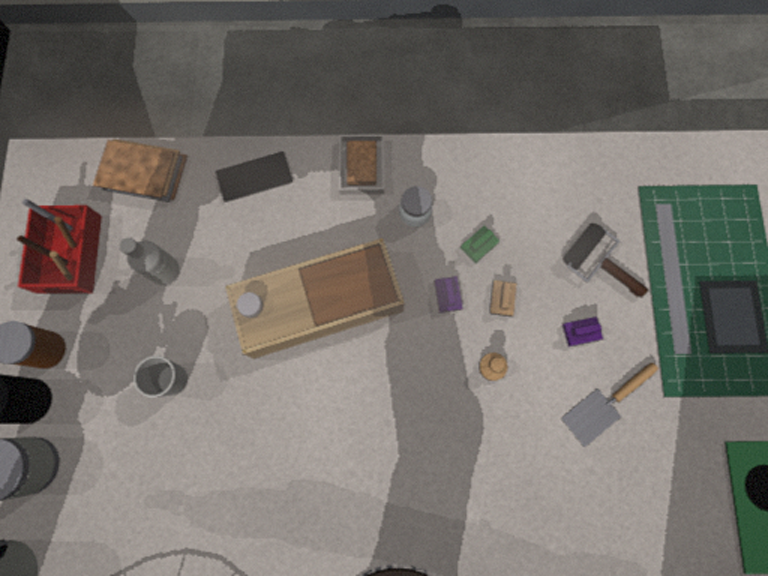

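View pics/side0.png

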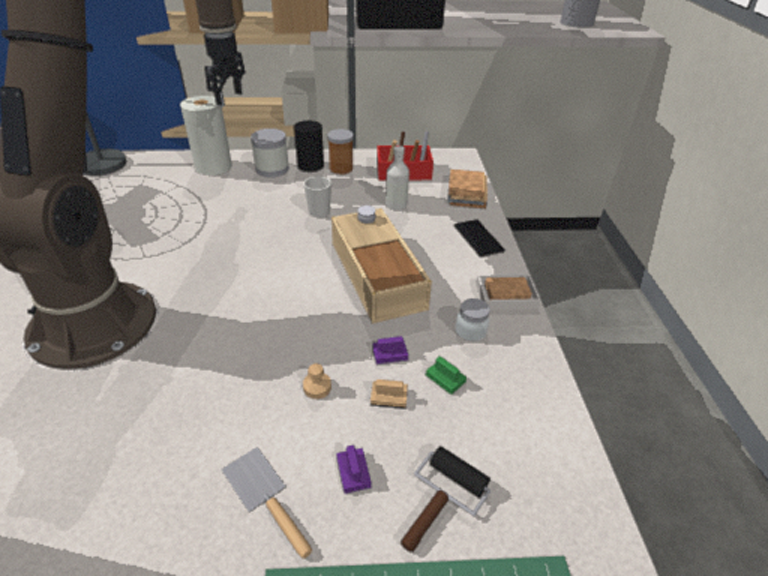

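The top picture shows the box at about (315,298), with its deck and tin at the left, so box +y points to image left. Stamp-like candidates in the top picture are:
- plain wood oblong at (503,297)
- green at (480,243)
- purple at (448,294) and (583,331)
- round wood at (493,366)

The plain wood oblong at (503,297) fits the description, since it is oblong, wooden and neither green nor purple. I'll confirm it in an enlarged crop.

```bash
python3 - <<'E'
from plant import optics
import cv2
a=optics.camera("top"); b=optics.camera("side")
cv2.imwrite("pics/raw_top.png",a[:,:,::-1]); cv2.imwrite("pics/raw_side.png",b[:,:,::-1])
# top crop: cols 145..345 rows 150..250 x4
cv2.imwrite("pics/ct.png",cv2.resize(a[150:250,145:345],None,fx=4,fy=4,interpolation=cv2.INTER_CUBIC)[:,:,::-1])
# side: cols 210..330 rows 130..280 x4
cv2.imwrite("pics/cs.png",cv2.resize(b[130:280,200:330],None,fx=4,fy=4,interpolation=cv2.INTER_CUBIC)[:,:,::-1])
E
```

```text
(no output)
```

View pics/ct.png

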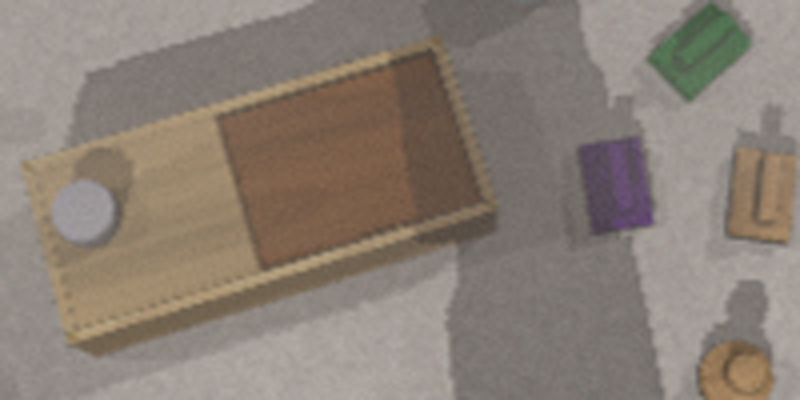

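View pics/cs.png

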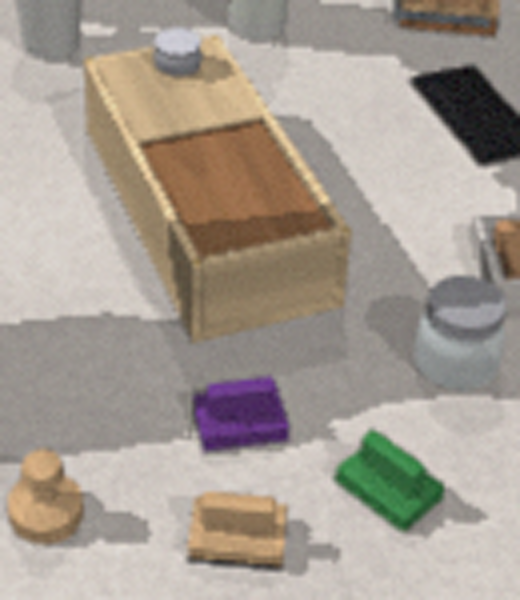

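The crops confirm it: in the top crop the plain wooden oblong with a ridge is at (763,195), and in the side crop it is at (238,530). Next I'll fit the box and stamp poses from the corner pixels in both views.

```bash
cat > fit.py <<'E'
import numpy as np, json
from scipy.optimize import least_squares
from plant import optics
I={n:optics.camera_info(n) for n in("top","side")}
off={"top":(145,150),"side":(200,130)}
def proj(n,P):
    i=I[n];E=i["extrinsics"];c=E[:3,:3]@P+E[:3,3]
    return np.array([i["fx"]*c[0]/c[2]+i["cx"],i["fy"]*c[1]/c[2]+i["cy"]])
def fit(obs,x0):
    def r(p):
        c,s=np.cos(p[2]),np.sin(p[2]);o=[]
        for n,l,u in obs:
            P=np.array([p[0]+c*l[0]-s*l[1],p[1]+s*l[0]+c*l[1],l[2]])
            o+=list(proj(n,P)-((np.array(u)+.5)/4-.5+off[n]))
        return np.array(o)
    f=least_squares(r,x0,loss="soft_l1",x_scale=[10,10,.1]); return f.x,r(f.x).reshape(-1,2)
if __name__=="__main__":
    T,S="top","side"
    box=[(T,(65,150,80),(25,163)),(T,(-65,150,80),(69,341)),(T,(65,-150,80),(438,40)),(T,(-65,-150,80),(494,208)),
     (T,(57,15,80),(218,117)),(T,(-57,15,80),(262,268)),
     (S,(-65,150,80),(86,60)),(S,(65,150,80),(215,38)),(S,(-65,-150,80),(190,256)),(S,(65,-150,80),(349,228)),
     (S,(-65,-150,0),(196,338)),(S,(65,-150,0),(345,303)),(S,(-57,15,80),(143,143)),(S,(57,15,80),(262,122))]
    st=[(T,(32,22,16),(737,147)),(T,(32,-22,16),(798,150)),(T,(-32,-22,16),(792,243)),(T,(-32,22,16),(727,237)),
     (S,(-32,-22,16),(189,551)),(S,(32,-22,16),(286,556)),(S,(-25,7,42),(203,494)),(S,(25,7,42),(275,497)),(S,(-25,-7,42),(203,507)),(S,(25,-7,42),(275,512))]
    for nm,o,x0 in(("box",box,(600,100,.25)),("stamp",st,(600,-150,0))):
        x,r=fit(o,x0);print(nm,x.round(4));print((r).round(1).tolist())
E
python3 fit.py
```

```text
box [5.946443e+02 1.433603e+02 3.012000e-01]
[[-1.4, -0.7], [-0.5, 0.4], [0.5, -2.3], [1.2, -0.6], [-1.1, -1.2], [-0.5, 0.3], [-1.5, 0.0], [0.1, -0.6], [0.5, 3.0], [0.3, 0.9], [-1.2, 1.6], [-0.7, 1.1], [-2.1, -0.2], [-0.1, -1.3]]
stamp [ 5.997824e+02 -2.116035e+02 -1.092000e-01]
[[-0.2, -0.7], [-0.2, -0.1], [0.2, -1.6], [1.0, -1.6], [-0.6, -0.1], [-0.7, 0.0], [-0.6, -0.6], [0.1, -0.3], [-0.9, 0.3], [0.0, 0.1]]
```

```bash
cat > ov.py <<'E'
import cv2,numpy as np
from fit import proj
def draw(poses,out):
    def patch(n,c0,c1,r0,r1,k):
        im=cv2.imread(f"pics/raw_{n}.png");p=cv2.resize(im[r0:r1,c0:c1],None,fx=k,fy=k,interpolation=cv2.INTER_CUBIC)
        for pose,lines in poses:
            c,s=np.cos(pose[2]),np.sin(pose[2])
            for L in lines:
                q=[((proj(n,np.array([pose[0]+c*x-s*y,pose[1]+s*x+c*y,z]))-(c0,r0)+.5)*k-.5) for x,y,z in L]
                cv2.polylines(p,[np.int32(np.round(q))],False,(0,0,255),1)
        return p
    W=np.full((600,790,3),255,np.uint8)
    def put(p,x,y): W[y:y+p.shape[0],x:x+p.shape[1]]=p
    put(patch("top",148,270,150,245,4),0,0); put(patch("side",217,291,130,225,4),492,0)
    put(patch("top",322,350,180,215,6),0,385); put(patch("side",240,280,245,280,6),250,385)
    cv2.imwrite(out,W)
def rect(x0,x1,y0,y1,z): return [(x0,y0,z),(x1,y0,z),(x1,y1,z),(x0,y1,z),(x0,y0,z)]
BL=[rect(-65,65,-150,150,80),[(-57,15,80),(57,15,80)],[(-65,150,0),(-65,-150,0),(65,-150,0)],[(-65,-150,0),(-65,-150,80)]]
SL=[rect(-32,32,-22,22,16),rect(-25,25,-7,7,42),rect(-32,32,-22,22,0)]
if __name__=="__main__":
    draw([((594.64,143.36,.3012),BL),((599.78,-211.6,-.1092),SL)],"pics/ov1.png")
E
python3 ov.py
```

```text
(no output)
```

View pics/ov1.png

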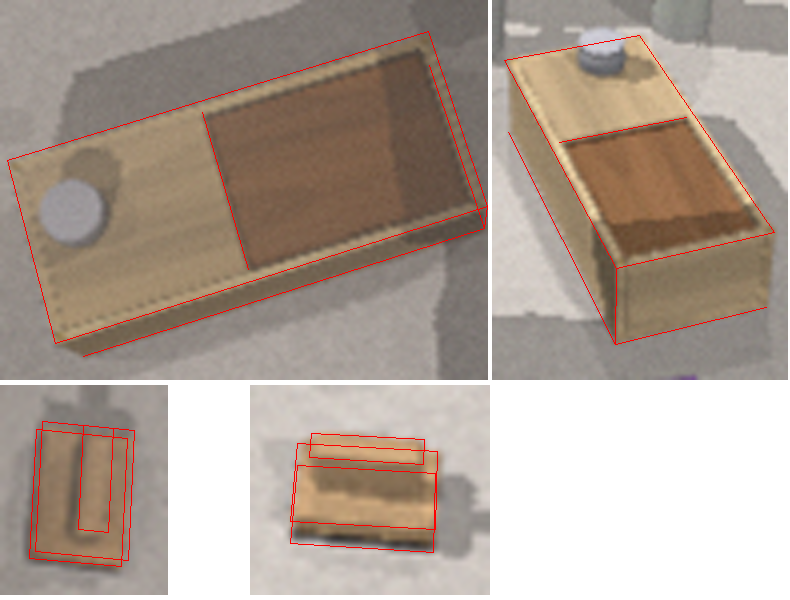

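The overlay matches the box and stamp to within about 1 px (~3 mm), which is good enough. Next I'll go to the shutter and find its depth by touch.

```bash
cat > hlp.py <<'E'
import numpy as np
from plant import bot, effector, planner, optics
BX,BY,BA=594.6,144.0,.3005
SX,SY,SA=599.8,-211.6,-.109
Q=lambda yaw:[0.,np.cos((yaw+np.pi)/2),np.sin((yaw+np.pi)/2),0.]   # tool y along local +y of a body with this yaw
def B(x,y,z): c,s=np.cos(BA),np.sin(BA); return [BX+c*x-s*y,BY+s*x+c*y,z]
def st(): return bot.read_state()
def F(n=3):
    r=[]
    for _ in range(n): r.append(st()["ft_force"]); bot.pause(.02)
    return np.mean(r,0)
E
python3 - <<'E'
from hlp import *
effector.set_gripper(0.0,30)
bot.move_to(B(0,-118,150),Q(BA)); print(st()["time_s"])
bot.line_to(B(0,-118,84),speed=120); bot.pause(.2)
f0=F(5); print("free",f0.round(2),st()["time_s"],st()["position"].round(2),B(0,-118,84))
z=82.
while z>60:
    bot.line_to(B(0,-118,z),speed=20); f=F(2)-f0
    if f[2]>2: break
    z-=.6
print(z,f.round(2),st()["position"].round(2),st()["time_s"])
np.save("f0.npy",f0)
E
```

```text
3.4083
free [ 0.07 -0.06 -0.21] 4.3917 [629.92  31.3   84.69] [np.float64(629.527744877625), np.float64(31.287744065857936), 84]
74.20000000000007 [0.16 0.35 2.25] [629.62  31.28  74.36] 8.3583
```

```bash
cat >> hlp.py <<'E'
f0=np.array([.07,-.06,-.21])
def loc(f): c,s=np.cos(BA),np.sin(BA); return np.array([c*f[0]+s*f[1],-s*f[0]+c*f[1],f[2]])
def press(y,z,target,zmin):
    while True:
        f=loc(F(2)-f0)
        if f[2]>=target-1 or z<zmin: return z,f
        z-=min(.4,(target-f[2])/22); bot.line_to(B(0,y,z),speed=15)
def drag(y,z,y1,target,step=8,speed=40):
    while abs(y1-y)>.01:
        y+=np.clip(y1-y,-step,step); bot.line_to(B(0,y,z),speed=speed)
        f=loc(st()["ft_force"]-f0); print(round(y,1),round(z,2),f.round(1))
        if f[2]>15: z+=.4
        z-=np.clip((target-f[2])/22,-.3,.2)
    return y,z
E
python3 - <<'E'
from hlp import *
z,f=press(-118,74.2,9,72.5); print(z,f.round(2),st()["position"].round(2),st()["time_s"])
if f[2]>7:
    y,z=drag(-118,z,-94,9); print(y,z,st()["time_s"])
    optics.camera("top")
    import cv2
    cv2.imwrite("pics/d1.png",optics.camera("side")[:,:,::-1])
E
```

```text
73.25016670323808 [-2.04  0.28  8.5 ] [629.75  31.23  73.77] 10.6583
-110 73.25 [-2.1 -1.2  8.1]
-102 73.21 [-1.8 -1.4  7.3]
-94 73.13 [-2.2 -0.3  8.4]
-94 73.1046381574386 11.7083
```

```bash
python3 - <<'E'
import cv2,numpy as np
a=cv2.imread("pics/d1.png")[130:230,205:300]; b=cv2.imread("pics/raw_side.png")[130:230,205:300]
cv2.imwrite("pics/d1c.png",cv2.resize(np.hstack([b,a]),None,fx=4,fy=4,interpolation=cv2.INTER_CUBIC))
E
```

```text
(no output)
```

View pics/d1c.png

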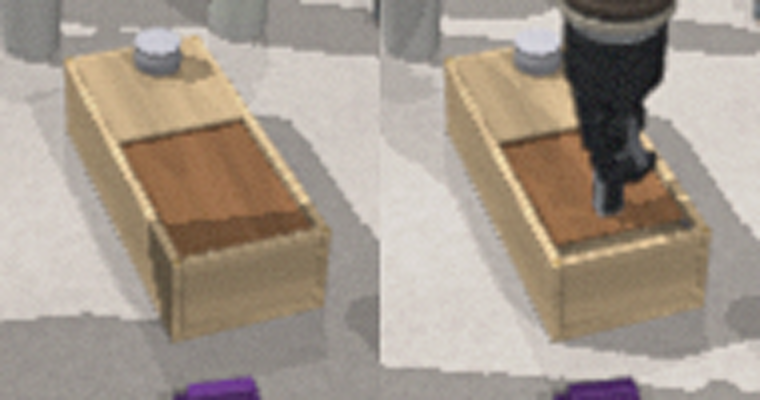

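The shutter follows: the right half shows a gap opening at the front wall near (640,240). I'll keep dragging.

```bash
python3 - <<'E'
from hlp import *
import cv2
y,z=drag(-94,73.1,-6,9,step=10); print(y,z,st()["time_s"])
bot.line_to(B(0,y,z+15),speed=80); bot.line_to(B(0,y,180),speed=250)
bot.move_to([SX,SY,130],Q(SA))
effector.set_gripper(0.55)
a=optics.camera("top"); b=optics.camera("side"); print(st()["time_s"],st()["position"])
cv2.imwrite("pics/raw_top2.png",a[:,:,::-1]);cv2.imwrite("pics/raw_side2.png",b[:,:,::-1])
p=np.zeros((400,800,3),np.uint8)
p[:,:480]=cv2.resize(a[150:250,150:270],None,fx=4,fy=4,interpolation=cv2.INTER_CUBIC)
p[:,480:]=cv2.resize(b[130:230,215:295],None,fx=4,fy=4,interpolation=cv2.INTER_CUBIC)
cv2.imwrite("pics/open.png",p[:,:,::-1])
E
```

```text
-84 73.1 [-2.6 -0.5  8.8]
-74 73.09 [-2.  -1.2  8.8]
-64 73.08 [-3.3 -1.3  9.2]
-54 73.09 [-2.9 -1.3  8.9]
-44 73.08 [-3.1 -0.7  9.8]
-34 73.12 [-2.4 -1.   9.4]
-24 73.14 [-2.2 -1.   8.6]
-14 73.12 [-1.9 -1.3  9.3]
-6 73.14 [-1.2 -3.1  8.7]
-6 73.12349416876515 15.3583
18.1417 [ 599.80037902 -211.60660828  130.01188383]
```

View pics/open.png

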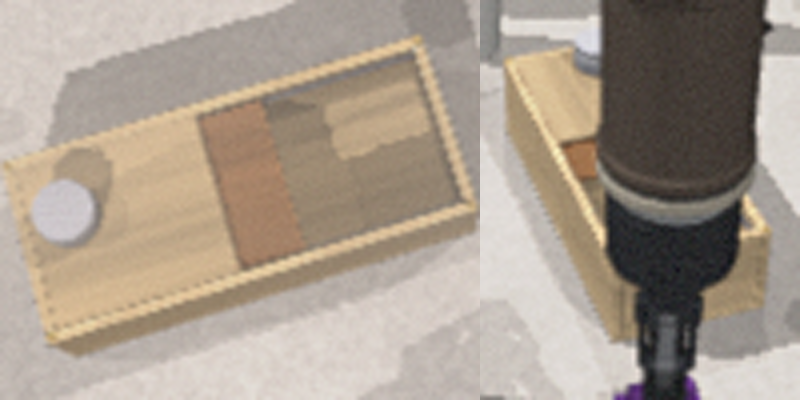

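The shutter is wide open: in the top view only the strip at columns 200–300 remains. Now I'll grasp the stamp and carry it over.

```bash
python3 - <<'E'
from hlp import *
import cv2
bot.line_to([SX,SY,45],speed=150); bot.line_to([SX,SY,21],speed=50)
g0=F(3); print("before close",g0.round(2))
effector.set_gripper(0.0,40); s=st(); print(s["gripper_width"],s["finger_force"],F(3).round(2),s["position"].round(1))
bot.line_to([SX,SY,60],speed=60); bot.line_to([SX,SY,150],speed=150); bot.pause(.1)
print("lifted",F(4).round(2))
bot.move_to(B(0,-86,150),Q(BA)); bot.pause(.1)
s=st(); print(s["gripper_width"],s["finger_force"],s["position"].round(1),B(0,-86,150),s["time_s"])
a=optics.camera("side"); b=optics.camera("top")
p=np.zeros((560,800,3),np.uint8)
p[:,:400]=cv2.resize(a[110:250,210:310],None,fx=4,fy=4,interpolation=cv2.INTER_CUBIC)
p[:,400:]=cv2.resize(b[120:260,190:290],None,fx=4,fy=4,interpolation=cv2.INTER_CUBIC)
cv2.imwrite("pics/held.png",p[:,:,::-1])
E
```

```text
before close [0.08 0.46 0.53]
0.1535762656709683 39.604636430740356 [0.05 0.05 2.61] [ 600.1 -211.7   21.4]
lifted [-0.01  0.01 -0.8 ]
0.150884053061139 39.07379508018494 [620.3  58.9 150. ] [np.float64(620.0558140633539), np.float64(61.85377957342189), 150] 22.8667
```

View pics/held.png

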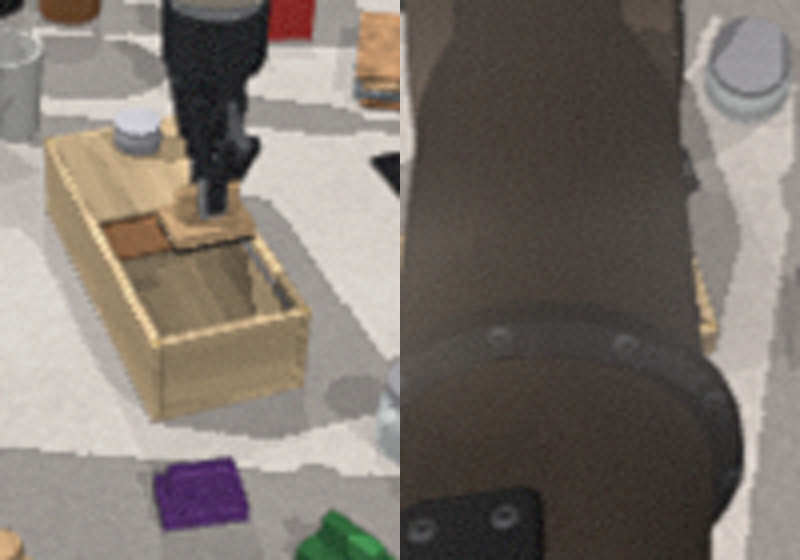

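The stamp is held upright over the box, and the side view shows it above the opening. Now I'll lower it by touch.

```bash
python3 - <<'E'
from hlp import *
bot.line_to(B(0,-86,60),speed=100); print(st()["position"].round(1),B(0,-86,60))
bot.line_to(B(0,-86,33),speed=50); bot.pause(.15); h=F(4); print("held",h.round(2),st()["position"].round(2))
z=31.
while z>23:
    bot.line_to(B(0,-86,z),speed=20); f=F(2)-h
    if f[2]>1.5: break
    z-=.6
print(z,f.round(2),st()["position"].round(2))
w=st()["gripper_width"]
for o in(.2,.26,.35): effector.set_gripper(o); print(o,st()["gripper_width"],st()["finger_force"])
bot.pause(.5)
s=st();print(s["finger_force"],F(3).round(2),s["time_s"])
bot.line_to(B(0,-86,60),speed=50); bot.line_to(B(0,-86,150),speed=150)
effector.set_gripper(0.0,30)
bot.move_to(B(0,-6,150),Q(BA))
import cv2
a=optics.camera("side"); print(st()["time_s"])
cv2.imwrite("pics/placed.png",cv2.resize(a[110:250,210:310],None,fx=4,fy=4,interpolation=cv2.INTER_CUBIC)[:,:,::-1])
E
```

```text
[620.6  61.9  60.6] [np.float64(620.0558140633539), np.float64(61.85377957342189), 60]
held [ 0.1  -0.06 -0.61] [620.32  61.89  33.34]
26.79999999999999 [-2.48 -0.52  5.95] [620.06  61.87  27.37]
0.2 0.201672697730214 0.0
0.26 0.26316176365693905 0.0
0.35 0.3524692937564794 0.0
0.0 [ 0.17 -0.19  0.19] 28.3833
30.8583
```

View pics/placed.png

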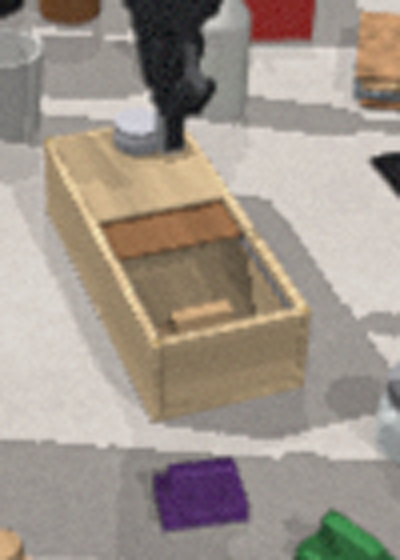

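The stamp stands in the compartment, with the ridge visible at (200,313), and the shutter is still open. Now I'll drag the shutter shut.

```bash
python3 - <<'E'
from hlp import *
import cv2
y=-4
bot.line_to(B(0,y,90),speed=120); bot.line_to(B(0,y,77),speed=30); bot.pause(.15)
import hlp; hlp.f0=F(4); print(hlp.f0.round(2))
z,f=press(y,75.2,9,72.3); print(z,f.round(1))
y,z=drag(y,z,-121,9,step=10); print(st()["time_s"])
bot.line_to(B(0,y,z+15),speed=60); bot.line_to(B(0,y,180),speed=200)
bot.move_to([480,-60,300],Q(BA)); bot.pause(.3)
a=optics.camera("top"); b=optics.camera("side"); print(st()["time_s"])
p=np.zeros((400,800,3),np.uint8)
p[:,:480]=cv2.resize(a[150:250,150:270],None,fx=4,fy=4,interpolation=cv2.INTER_CUBIC)
p[:,480:]=cv2.resize(b[130:230,215:295],None,fx=4,fy=4,interpolation=cv2.INTER_CUBIC)
cv2.imwrite("pics/shut.png",p[:,:,::-1])
E
```

```text
[0.23 0.23 0.35]
73.25546013455146 [-3.2 -0.1  8.9]
-14 73.26 [-3.9  0.2  8.6]
-24 73.24 [-3.3  0.9  8.3]
-34 73.2 [-3.4  1.   8.9]
-44 73.2 [-3.1 -0.   9.3]
-54 73.21 [-4.3  0.8  8.1]
-64 73.17 [-4.2  1.4  8.9]
-74 73.17 [-3.9  0.2  8.9]
-84 73.16 [-3.6  1.3  8.1]
-94 73.12 [-4.1  1.7  9.1]
-104 73.12 [-2.8 -0.   8.6]
-114 73.1 [-3.7  0.7  8.5]
-121 73.08 [-1.8  2.5  8.9]
39.95
42.2167
```

View pics/shut.png

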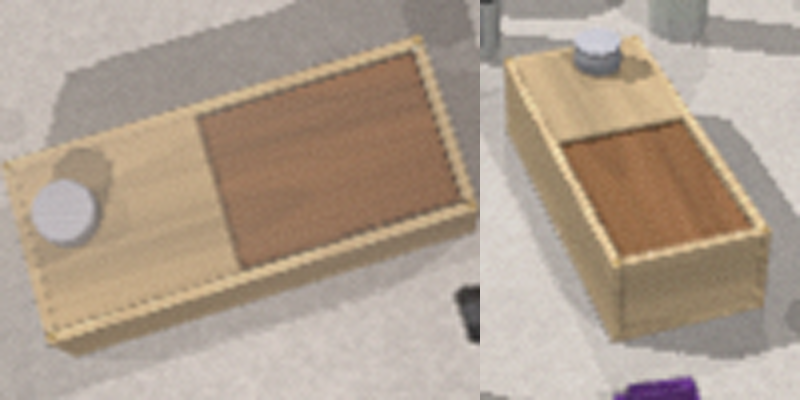

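Both views show the shutter shut. I'll give one short extra stroke to make sure it is at the stop, then hand in.

```bash
python3 - <<'E'
from hlp import *
import hlp
y=-108
bot.move_to(B(0,y,150),Q(BA)); bot.line_to(B(0,y,90),speed=120); bot.line_to(B(0,y,77),speed=30); bot.pause(.15)
hlp.f0=F(4); z,f=press(y,75.2,9,72.3); print(z,f.round(1))
y,z=drag(y,z,-121,9,step=6.5)
bot.line_to(B(0,y,z+15),speed=60); bot.line_to(B(0,y,180),speed=200)
bot.move_to([480,-60,300],Q(BA)); bot.pause(.5); print(st()["time_s"])
print(bot.sign_off())
E
```

```text
73.21579274545485 [-3.1  0.4  8.6]
-114.5 73.22 [-0.4  1.7  8. ]
-121.0 73.17 [-1.   3.2  6.4]
50.2167
the job is handed in; nothing more can be done
None
```

The stamp stands upright on the compartment floor, the shutter is slid fully shut, and I handed the job in at about 50 s of the 67 s allowed; no verdict came back, and the press-force readings between drag steps stayed below 10 N.

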